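Pipe fittings back in their tote

ROBOT

A 6-joint arm with a two-finger parallel gripper is mounted at the origin on the work surface. World frame = base frame: x ahead of the robot, y to its left, z up, the work surface at z = 0. Lengths are in mm, angles in rad, forces in N, time in s.
With the tool pointing down it reaches from about 275 to 750 mm from the base axis. Payload 10.2 kg.
Tool frame: the origin (TCP) lies at the centre of the arm's flange, where the gripper is bolted on; the fingertips stand 173 mm ahead of it and the grasp point (between the pads) lies 155 mm ahead of it; z points along the fingers, y is the line along which they close (so a half turn about z gives the same grasp; the last joint's range is limited). The gripper opens to 85 mm and grips with 20 to 120 N. Pads are 22 mm wide; open, the fingers measure 114 mm over their backs; the gripper's body (76 mm by 85 mm) begins 54 mm behind the grasp point. The pads swing forward as they close: fully open they stand 13 mm farther back than shut.
Start: joints at [-1.392, 0.313, 1.498, -0, 1.331, -0.223], TCP at [205.303, -483.201, 404.694] pointing down, gripper open.
Joint ranges: [-2.94, 2.94], [-0.97, 2.17], [0.19, 2.56], [-1.23, 4.37], [0.02, 3.11], [-2.88, 2.88]. Speed limits (rad/s): [2.39, 2.39, 3.01, 3.14, 3.14, 3.14].

INTERFACE

Orientations are given as a unit quaternion [w, x, y, z].
In Python, from rig import status, capture, camera_info, ticket gives the robot as it stands.
- The arm moves only by the shell command python3 -m crank 'ROWS' [FORCE]. ROWS is JSON, a list of rows, each a list of 7 numbers: the shift along the tool's x, y, z as a fraction of full scale, then the turn, a rotation vector about the tool's x, y, z as a fraction of full scale, then the closure, from 0 (fully open) to 1 (shut). A call has 1 to 12 rows; each row is the pose to reach, as a shift and turn from the pose commanded when the call began, along the tool's axes at that moment; what a row does not reach only later rows make up. Full scale, the value 1, is 0.1 m for a shift and 45 degrees for a turn. A row lasts 1/10 s, in which the tool goes at most 50 mm and 8.59 degrees, less where a joint would pass 70% of its speed; a pose out of reach is approached as far as the arm can. A call with a number of a shift or a turn outside -1 to 1 is refused whole. A call with a gripper value outside its range is refused whole. The fingers move at their own pace and stop on an object; FORCE is the grip in N (left out, the last holds). Time passes only in rows, so rows that repeat a pose let the fingers close. It gives the time, the measured TCP pose, the force, the opening and the grip force at its end, in the units of the state.
- status.sense(): the state, without advancing time (a new reading comes with each control period).
- capture(name): name is "scene" or "top" or "wrist"; returns (picture, depth): 420x560x3 uint8, red, green, blue; 420x560 float32, mm along the optical axis (not along the pixel's ray), 0 where there is no reading.
- camera_info(name): a dict with "K" (3x3 intrinsics, pixels), "camera_from_world" (4x4, takes a point from world to camera coordinates). Camera axes: x right, y up, looking along -z (the intrinsics and any distortion apply to the point x, -y, -z); pixel columns grow to the right and rows downward; lengths in mm; the calibration is good to about 2 mm. A picture is of the moment at which its call begins: read the wrist's pose just before it. camera_info takes no time and is no camera call; for the wrist camera it gives the pose at the moment of the call.
- ticket.finish_job(): hands the job in; it is judged then, once.
The state is a dict: "time_s": time; "joints": joint angles; "dq": joint speeds; "tau": joint torques, N m; "eef_pos": TCP position; "ee_rot": TCP orientation; "force": force on the tool from outside, world axes, zero at the start; "wrist_torque": the same for the moment, N m; "grip_width": opening from 0.0 (shut) to 1.0 (fully open); "grip_force": force on a finger pad.
Only numpy, scipy, OpenCV 4.12 (cv2) and the standard library are available. Lean on these libraries where they do the work, as an engineer would, in place of code of your own. Each camera call takes 0.05 s, during which the arm holds its last target. There are 200 camera calls.

TASK

Tidy up after the plumbing job: put each loose pipe fitting on the bench back into the box of the tote that already holds its own kind (elbow, tee, coupling, hex nipple), down inside the box. The 45-degree bend and the cross have no box: leave them lying where they are.

Things in the scene. Friction and masses are not known exactly. Their poses are not given: they have to be found in the camera images.
- elbow: Loose galvanised pipe fitting on the bench, centre 95 mm or more from the others, any yaw: 90-degree elbow, sockets along +x and +y, 30 mm diameter with 36 mm end beads, each 33.5 mm to its end face. Origin: axis crossing, 18 mm above the bench; z up. 140 g. Grip across the diagonal: 52 mm from outer corner to inner bead edges, middle 10 mm from the origin. Belongs in elbow_box.
- tee: Loose galvanised pipe fitting on the bench, centre 95 mm or more from the others, any yaw: tee, run along x (67 mm over ends), branch along +y (33.5 mm to its face), 30 mm diameter, 36 mm end beads. Origin: axis crossing, 18 mm above the bench; z up. 200 g. Grip along y, back of run (-15 mm) to branch face (+33.5 mm). Belongs in tee_box.
- coupling: Loose galvanised pipe fitting on the bench, centre 95 mm or more from the others, any yaw: straight coupling, a short open tube standing upright, 37 mm diameter, 40 mm high, bore 26 mm. Origin: its middle, 20 mm above the bench; z along the tube, up. 120 g. Belongs in coupling_box.
- nipple: Loose galvanised pipe fitting on the bench, centre 95 mm or more from the others, any yaw: hex nipple, collar 32 mm across flats, 37 across corners, 13 long, between two 26 mm male threads; 50 mm long in all, lying along its x. Origin: its middle, 16 mm above the bench; z up. 110 g. Grip the collar across y (37 mm). Belongs in nipple_box.
- cross: Loose galvanised pipe fitting on the bench, centre 95 mm or more from the others, any yaw: cross, like the tee but with four sockets, along +x, -x, +y and -y, each 33.5 mm to its end face, 36 mm end beads. Origin: axis crossing, 18 mm above the bench; z up. Has no box: stays where it lies.
- bend45: Loose galvanised pipe fitting on the bench, centre 95 mm or more from the others, any yaw: 45-degree bend, like the elbow but blunter: one socket along +x, one at 135 degrees from it (anticlockwise from above), each 31 mm to its end face, 36 mm end beads. Origin: axis crossing, 18 mm above the bench; z up. Has no box: stays where it lies.
- elbow_box: Blue open box, 150 (x) by 110 (y) by 46 mm high, walls 2.5 mm, fixed; one of four in a row along y (any sequence) in a plywood tote with lower edges. Origin: middle of its underside, 6 mm above the bench; x to its far end. Put the fitting in its empty near part (x < 8 mm); the far part holds stock up to 43 mm high: two 90-degree elbows.
- tee_box: Blue open box, 150 (x) by 110 (y) by 46 mm high, walls 2.5 mm, fixed; one of four in a row along y (any sequence) in a plywood tote with lower edges. Origin: middle of its underside, 6 mm above the bench; x to its far end. Put the fitting in its empty near part (x < 8 mm); the far part holds stock up to 43 mm high: one tee.
- coupling_box: Blue open box, 150 (x) by 110 (y) by 46 mm high, walls 2.5 mm, fixed; one of four in a row along y (any sequence) in a plywood tote with lower edges. Origin: middle of its underside, 6 mm above the bench; x to its far end. Put the fitting in its empty near part (x < 8 mm); the far part holds stock up to 43 mm high: two couplings, upright.
- nipple_box: Blue open box, 150 (x) by 110 (y) by 46 mm high, walls 2.5 mm, fixed; one of four in a row along y (any sequence) in a plywood tote with lower edges. Origin: middle of its underside, 6 mm above the bench; x to its far end. Put the fitting in its empty near part (x < 8 mm); the far part holds stock up to 43 mm high: two hex nipples.
Things that resemble listed ones, but are neither listed nor needed, are in the scene too. What is shaped like the coupling but purple is not meant. What is shaped like the nipple but turquoise is not meant.

How it is judged:
By the outcome, as a careful person would: the job done as asked, in the order asked, and still so for the second after the job is handed in, with the robot touching nothing.
It also fails if it takes over 80 s, if anything falls off the work surface, if the arm or the gripper's body presses on something with over 40 N, if the wrist force passes 120 N, or if a joint passes its speed limit or range.

## Working session

There is one attempt and no reset: what is moved stays moved. The work goes in short steps, Python scripts to look and compute and a shell command to move; the robot and the scene stay as the last step left them, time stands still between calls to the robot, and variables do not carry over. Pictures are saved under pics/ and viewed, at most 14 in all, crops included, and the job is handed in when it is done.

```bash
ls; mkdir -p pics; python3 - <<'E'
from rig import status,capture,camera_info
import cv2,numpy as np
s=status.sense();print(s)
for n in("top","scene"):
    p,d=capture(n);i=camera_info(n);np.savez(f"pics/{n}0.npz",p=p,d=d,K=i["K"],T=i["camera_from_world"])
    cv2.imwrite(f"pics/{n}0.png",p[:,:,::-1]);print(n,i)
E
```

```text
pics
{'time_s': 0.0, 'joints': array([-1.39241876e+00,  3.13495027e-01,  1.49846896e+00, -1.44817771e-05,
        1.33100987e+00, -2.23421020e-01]), 'dq': array([ 1.64159222e-04,  5.75819474e-05, -6.22391065e-04,  5.27709154e-04,
        9.53548317e-04,  5.99712883e-04]), 'tau': array([-1.53231133e-03, -4.12270975e+01, -2.59744924e+01, -2.80651411e-04,
        4.14764945e-03, -3.01391663e-05]), 'eef_pos': array([ 205.28486237, -483.16081198,  404.09987757]), 'ee_rot': array([-6.90587336e-04,  9.79886941e-01,  1.99552262e-01,  8.52153624e-06]), 'force': array([-0.64446892, -0.26746019,  0.37017248]), 'wrist_torque': array([-0.03843912,  0.03468125,  0.03146398]), 'grip_force': 0.0, 'grip_width': 0.9994838064104892}
top {'K': array([[483.88836701,   0.        , 276.88214532],
       [  0.        , 483.88836701, 203.3989303 ],
       [  0.        ,   0.        ,   1.        ]]), 'camera_from_world': array([[-2.34613073e-02, -9.99705210e-01, -6.24985032e-03,
         8.34756150e+00],
       [ 9.93387911e-01, -2.40149066e-02,  1.12266393e-01,
        -4.87229314e+02],
       [-1.12383388e-01, -3.57460941e-03,  9.93658491e-01,
        -9.80750301e+02],
       [ 0.00000000e+00,  0.00000000e+00,  0.00000000e+00,
         1.00000000e+00]])}
scene {'K': array([[387.41982694,   0.        , 286.44171706],
       [  0.        , 387.41982694, 203.83352735],
       [  0.        ,   0.        ,   1.        ]]), 'camera_from_world': array([[ 7.21328152e-01,  6.92398850e-01,  1.64173606e-02,
        -3.57136943e+02],
       [-5.79267020e-01,  5.90136777e-01,  5.62306237e-01,
         2.48127849e+02],
       [ 3.79651703e-01, -4.15117355e-01,  8.26766089e-01,
        -1.01877665e+03],
       [ 0.00000000e+00,  0.00000000e+00,  0.00000000e+00,
         1.00000000e+00]])}
```

View pics/top0.png

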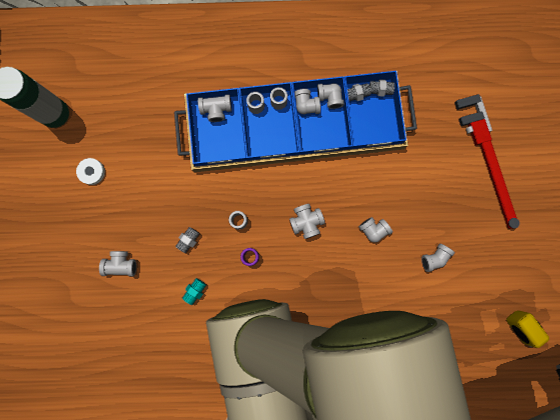

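View pics/scene0.png

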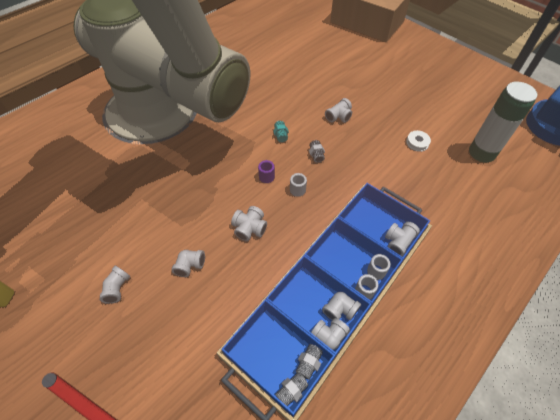

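The top view shows the boxes, left to right: tee (215,105), coupling (267,98), elbow (320,98), nipple (370,92). The loose candidates are the tee (119,265), grey nipple (188,240) with a turquoise lookalike (195,291), grey coupling (238,219) with a purple lookalike (250,257), and the cross (307,222). The pieces at (375,230) and (437,258) are the elbow and the 45-degree bend, in an order I still have to settle. I'll confirm with one enlarged crop.

```bash
cat > h.py <<'E'
import numpy as np,cv2
def load(n):
    z=np.load(f"pics/{n}.npz");return z["p"],z["d"],z["K"],z["T"]
def cloud(d,K,T):
    v,u=np.mgrid[:d.shape[0],:d.shape[1]]
    c=np.stack([(u-K[0,2])/K[0,0]*d,-(v-K[1,2])/K[1,1]*d,-d],-1)
    return (c-T[:3,3])@T[:3,:3]          # R^T (c-t)
def onplane(px,z,K,T):
    r=np.array([(px[0]-K[0,2])/K[0,0],-(px[1]-K[1,2])/K[1,1],-1.])@T[:3,:3]
    o=-T[:3,3]@T[:3,:3]
    return o+r*(z-o[2])/r[2]
E
python3 - <<'E'
from h import *
p,d,K,T=load("top0");P=cloud(d,K,T)
c1=cv2.resize(p[205:300,90:262],None,fx=4.6,fy=4.6,interpolation=2)[:300,:790]
a=cv2.resize(p[205:310,90:260],None,fx=2.8,fy=2.8,interpolation=2)
b=cv2.resize(p[205:280,285:460],None,fx=4.5,fy=4.5,interpolation=2)
W=790;o=np.zeros((a.shape[0]+300,W,3),np.uint8);o[:a.shape[0],:a.shape[1]]=a
b=cv2.resize(b,(700,300));o[a.shape[0]:,:700]=b
cv2.imwrite("pics/crop1.png",o[:600,:,::-1])
z=P[...,2];print("bench",[round(float(z[y,x]),1) for y,x in((190,150),(240,270),(300,100),(200,420))])
m=((z>7)&(z<60)&(d>0)).astype(np.uint8);m[300:]=0
n,l,s,ce=cv2.connectedComponentsWithStats(m)
for i in range(1,n):
    if s[i,4]>100:
        q=P[l==i];print(s[i],ce[i].round(1),"mean",q.mean(0).round(1),"zmax",np.percentile(q[:,2],98).round(1),"rect",cv2.minAreaRect(q[:,:2].astype(np.float32)), p[l==i].mean(0).round())
E
```

```text
bench [-1.5, -3.1, 1.2, -0.6]
[  174    71   243   101 14722] [294.9 119.7] mean [666.3 -45.9  24.7] zmax 52.8 rect ((665.4906005859375, -44.666168212890625), (167.87759399414062, 510.4306945800781), 5.013676166534424) [ 56.  89. 143.]
[ 35  94  34  34 392] [ 56.7 115. ] mean [686.2 458.6  34.3] zmax 58.5 rect ((690.3563232421875, 463.8908996582031), (30.88968849182129, 65.91514587402344), 58.029170989990234) [33. 40. 32.]
[ 455   94   64  135 2010] [487.5 152.7] mean [ 587.  -453.4   15.8] zmax 20.4 rect ((567.125, -453.5992736816406), (295.5690612792969, 59.15889358520508), 14.288230895996094) [130.  39.  34.]
[ 76 158  26  26 530] [ 88.6 170.6] mean [568.6 396.   15.5] zmax 19.0 rect ((568.8375244140625, 396.3072814941406), (54.68386459350586, 54.13418960571289), 49.549583435058594) [206. 208. 208.]
[289 204  35  35 784] [306.2 220.8] mean [449.4 -63.   30.3] zmax 37.2 rect ((449.628173828125, -63.37196350097656), (66.81551361083984, 66.98753356933594), 18.139991760253906) [159. 155. 154.]
[228 211  19  19 176] [237.  219.6] mean [454.8  79.7  34.6] zmax 43.0 rect ((454.5286254882
[... 562 characters left out ...]
 rect ((367.48907470703125, -331.9234924316406), (41.54289627075195, 69.3785171508789), 35.42216873168945) [134. 132. 131.]
[240 248  19  18 159] [248.9 256.5] mean [378.7  56.4  35.8] zmax 43.1 rect ((378.69439697265625, 56.57343673706055), (35.71858215332031, 34.522438049316406), 87.99295806884766) [110.  47. 132.]
[ 99 251  37  26 710] [117.  264.6] mean [368.5 328.1  29.2] zmax 36.4 rect ((371.4638977050781, 330.288818359375), (68.6741943359375, 50.9695930480957), 86.59245300292969) [143. 140. 139.]
[182 278  24  22 326] [193.7 290.1] mean [313.  171.2  25.8] zmax 33.7 rect ((312.9448547363281, 172.6956787109375), (37.82866668701172, 47.883094787597656), 72.123779296875) [ 12. 129. 120.]
```

View pics/crop1.png

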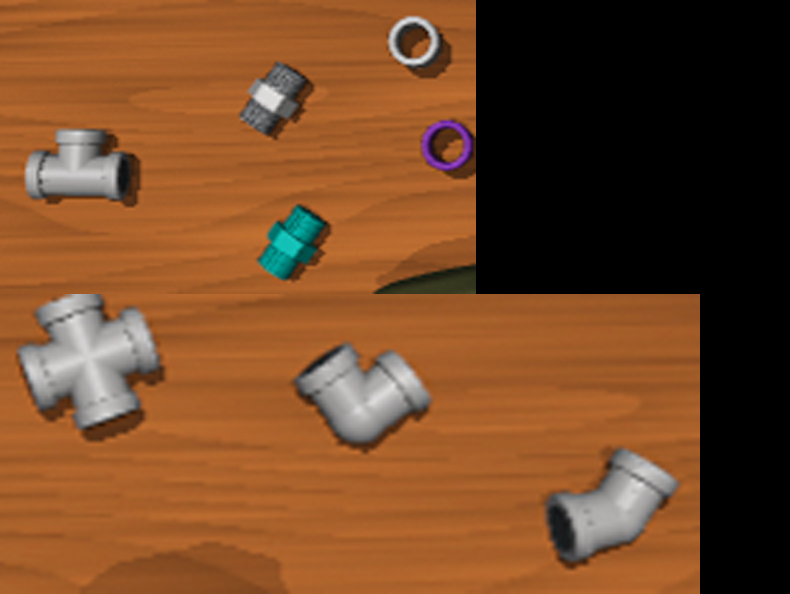

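Elbow confirmed at (375,230): its sockets are at 90° and the footprint is about 51 mm square. The piece at (437,258) is the blunter bend (69×41), so it stays. The grey coupling and nipple are meant, not the purple and turquoise ones. Next I'll measure grasp poses and the box rims.

```bash
python3 - <<'E'
from h import *
p,d,K,T=load("top0");P=cloud(d,K,T);z=P[...,2]
for nm,(u,v) in dict(elbow=(375,230),tee=(117,265),nipple=(187,240),coupling=(237,220)).items():
    for t in(8,16,24):
        m=((z>t)&(z<60)).astype(np.uint8);m[300:]=0
        n,l,s,ce=cv2.connectedComponentsWithStats(m)
        w=l[v-22:v+23,u-22:u+23];k=np.bincount(w[w>0]).argmax();q=P[l==k][:,:2]
        r=cv2.minAreaRect(q.astype(np.float32));c=q-q.mean(0);ev,V=np.linalg.eigh(c.T@c)
        print(nm,t,np.round(r[0],1),np.round(r[1],1),round(r[2],1),"pca",round(np.degrees(np.arctan2(V[1,1],V[0,1]))%180,1),ev.round())
hsv=cv2.cvtColor(p,cv2.COLOR_RGB2HSV)
b=(hsv[...,0]>100)&(hsv[...,0]<125)&(hsv[...,1]>150)
for lo in(44,47,50):
    q=P[b&(z>lo)&(z<60)&(P[...,0]>560)];print("rim",lo,len(q),cv2.minAreaRect(q[:,:2].astype(np.float32)),np.median(q[:,2]))
m=cv2.morphologyEx(b.astype(np.uint8),cv2.MORPH_CLOSE,np.ones((25,25)));cn=max(cv2.findContours(m,0,1)[0],key=cv2.contourArea)
bx=cv2.boxPoints(cv2.minAreaRect(np.array([onplane(x[0],52,K,T)[:2] for x in cn],np.float32)))
print("ray rim",bx.round(1),cv2.minAreaRect(bx))
E
```

```text
elbow 8 [ 429.4 -205.3] [51.8 49.5] 35.0 pca 78.9 [ 66134. 126847.]
elbow 16 [ 429.2 -205.4] [51.3 49.5] 35.0 pca 80.2 [ 63070. 122586.]
elbow 24 [ 429.5 -206. ] [50.2 47.7] 35.7 pca 79.8 [ 45216. 100166.]
tee 8 [371.5 330.3] [68.7 51. ] 86.6 pca 89.4 [124464. 266227.]
tee 16 [371.5 330.3] [68.7 51. ] 86.6 pca 90.0 [120886. 249318.]
tee 24 [372.1 329.7] [68.7 49.9] 85.0 pca 87.5 [ 97562. 206836.]
nipple 8 [417.  187.5] [36.6 50.7] 56.6 pca 144.7 [24092. 66305.]
nipple 16 [416.6 186.8] [35.8 50. ] 52.7 pca 144.9 [22408. 63624.]
nipple 24 [417.  187.3] [28.  49.6] 53.7 pca 143.1 [ 9705. 44427.]
coupling 8 [454.5  79.9] [36.2 35.6] 88.6 pca 49.6 [19195. 24117.]
coupling 16 [454.8  79.9] [36.2 35.1] 88.6 pca 48.3 [18323. 22519.]
coupling 24 [454.8  79.9] [36.2 35.1] 88.6 pca 56.8 [17183. 20364.]
rim 44 1591 ((665.1917724609375, -45.63154602050781), (151.5877685546875, 441.1819152832031), 5.052128791809082) 50.51359962723913
rim 47 1362 ((665.32763671875, -45.650421142578125), (151.32044982910156, 441.1203308105469), 5.05212926864624) 50.974294752101805
rim 50 941 ((665.121826171875, -45.56689453125), (150.8098602294922, 440.9737854003906), 5.024805545806885) 51.82581761813907
ray rim [[ 565.7  167.1]
 [ 604.  -271.8]
 [ 758.8 -258.2]
 [ 720.4  180.6]] ((662.2111206054688, -45.58921813964844), (155.30096435546875, 440.5069885253906), 4.997575759887695)
```

```bash
cat > plan.py <<'E'
# python3 plan.py x,y,z,phi ... : shifts/turns in tool axes from the measured pose through waypoints
import sys,numpy as np
from rig import status
s=status.sense();w,a,b,c=s["ee_rot"];p=np.array(s["eef_pos"]);f=np.degrees(2*np.arctan2(b,a))
print("now",p.round(1),"phi",round(f,1),"t",round(s["time_s"],2))
for wp in sys.argv[1:]:
    *q,g=map(float,wp.split(","));q=np.array(q)
    D=q-p;dphi=(g-f+180)%360-180 if abs(g-f)>180 else g-f
    n=int(max(np.ceil(abs(dphi)/44),1))
    while True:
        out=[]
        for i in range(n):
            r=np.radians(f+dphi*i/n);dx,dy,dz=D/n
            out.append([np.cos(r)*dx+np.sin(r)*dy,np.sin(r)*dx-np.cos(r)*dy,-dz])
        if np.abs(out).max()<=99:break
        n+=1
    k=int(np.ceil(max(np.linalg.norm(D)/n/50,abs(dphi)/n/8.59)))+1
    for o in out:print(wp,"rows",k,(np.array(o)/100).round(3),"turn z",round(-dphi/n/45,3))
    p,f=q,g
E
python3 plan.py 428.5,-205.5,280,80 428.5,-205.5,177,80
```

```text
now [ 205.3 -483.2  404.2] phi 23.0 t 0.1
428.5,-205.5,280,80 rows 3 [ 0.785 -0.421  0.311] turn z -0.317
428.5,-205.5,280,80 rows 3 [ 0.864 -0.215  0.311] turn z -0.317
428.5,-205.5,280,80 rows 3 [0.891 0.005 0.311] turn z -0.317
428.5,-205.5,280,80 rows 3 [0.862 0.224 0.311] turn z -0.317
428.5,-205.5,177,80 rows 3 [0.    0.    0.515] turn z -0.0
428.5,-205.5,177,80 rows 3 [0.    0.    0.515] turn z -0.0
```

```bash
python3 -m crank '[[0.785,-0.421,0.311,0,0,-0.317,0],[0.785,-0.421,0.311,0,0,-0.317,0],[0.785,-0.421,0.311,0,0,-0.317,0]]' && python3 -m crank '[[0.864,-0.215,0.311,0,0,-0.317,0],[0.864,-0.215,0.311,0,0,-0.317,0],[0.864,-0.215,0.311,0,0,-0.317,0]]' && python3 -m crank '[[0.891,0.005,0.311,0,0,-0.317,0],[0.891,0.005,0.311,0,0,-0.317,0],[0.891,0.005,0.311,0,0,-0.317,0]]' && python3 -m crank '[[0.862,0.224,0.311,0,0,-0.317,0],[0.862,0.224,0.311,0,0,-0.317,0],[0.862,0.224,0.311,0,0,-0.317,0],[0.862,0.224,0.311,0,0,-0.317,0],[0.862,0.224,0.311,0,0,-0.317,0]]'; python3 plan.py 428.5,-205.5,177,80; python3 - <<'E'
from rig import *
import numpy as np,cv2
i=camera_info("wrist");p,d=capture("wrist");np.savez("pics/wrist1.npz",p=p,d=d,K=i["K"],T=i["camera_from_world"])
from h import *
P=cloud(d,i["K"],i["camera_from_world"]);z=P[...,2]
m=((z>10)&(z<45)&(d>0)).astype(np.uint8);n,l,s,ce=cv2.connectedComponentsWithStats(m)
for k in range(1,n):
    if s[k,4]>300:print(s[k],cv2.minAreaRect(P[l==k][:,:2].astype(np.float32)))
cv2.imwrite("pics/wrist1.png",p[:,:,::-1])
E
```

```text
time_s: 0.4
eef_pos: [263.0, -410.6, 371.8]
ee_rot: [-0.002, 0.947, 0.323, 0.0]
force: [0.0, -0.7, -0.4]
grip_width: 1.002
grip_force: 0.0
time_s: 0.7
eef_pos: [318.4, -341.4, 340.9]
ee_rot: [-0.002, 0.899, 0.438, 0.0]
force: [0.4, 0.1, 1.0]
grip_width: 1.0
grip_force: 0.0
time_s: 1.0
eef_pos: [374.0, -272.4, 310.0]
ee_rot: [-0.002, 0.838, 0.546, 0.0]
force: [-0.2, -0.5, 0.1]
grip_width: 0.997
grip_force: 0.0
time_s: 1.5
eef_pos: [428.0, -206.7, 280.9]
ee_rot: [0.001, 0.766, 0.642, -0.0]
force: [0.0, -0.6, -0.1]
grip_width: 1.003
grip_force: 0.0
now [ 428.  -206.7  280.9] phi 79.9 t 1.5
428.5,-205.5,177,80 rows 3 [0.006 0.001 0.519] turn z -0.001
428.5,-205.5,177,80 rows 3 [0.006 0.001 0.519] turn z -0.001
[ 214    0  117   64 4577] ((447.61956787109375, -84.06177520751953), (35.372798919677734, 72.34674835205078), 83.22662353515625)
[  481     0    70   277 12979] ((599.714599609375, -183.16366577148438), (16.289329528808594, 195.42434692382812), 5.264553070068359)
[ 245  170   69   94 3944] ((429.343994140625, -205.64723205566406), (50.762149810791016, 51.09525680541992), 33.24979019165039)
[196 331  47  37 999] ((358.4726867675781, -309.467529296875), (21.04436683654785, 37.83418273925781), 75.68412780761719)
```

View pics/wrist1.png

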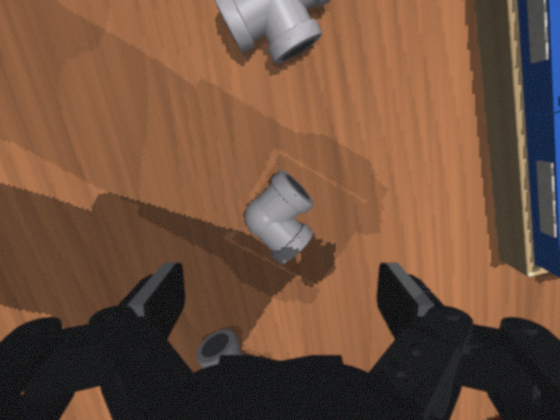

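The wrist view shows the elbow at (280,218) between the fingers. Its position agrees with the top camera to within 1 mm, so I'll descend and grip.

```bash
python3 -m crank '[[0.006,0,0.52,0,0,0,0],[0.006,0,0.95,0,0,0,0],[0.01,0,1,0,0,0,0],[0.01,0,1,0,0,0,0]]' && python3 -m crank '[[0,0,0.035,0,0,0.02,0],[0,0,0.035,0,0,0.02,0]]' && python3 -m crank '[[0,0,0,0,0,0,1],[0,0,0,0,0,0,1],[0,0,0,0,0,0,1],[0,0,0,0,0,0,1],[0,0,0,0,0,0,1],[0,0,0,0,0,0,1],[0,0,0,0,0,0,1],[0,0,0,0,0,0,1]]' 60; python3 plan.py 428.5,-205.5,275,80 637.9,-103.2,275,35 637.9,-103.2,189,35
```

```text
time_s: 1.95
eef_pos: [428.4, -205.3, 180.8]
ee_rot: [-0.0, 0.766, 0.643, -0.0]
force: [-0.6, 0.0, 0.7]
grip_width: 1.0
grip_force: 0.0
time_s: 2.15
eef_pos: [428.8, -204.9, 178.4]
ee_rot: [0.001, 0.771, 0.637, 0.0]
force: [0.5, -0.8, 0.4]
grip_width: 1.001
grip_force: 0.0
time_s: 2.95
eef_pos: [428.7, -204.5, 178.0]
ee_rot: [0.0, 0.771, 0.637, -0.0]
force: [-3.6, 1.6, 13.2]
grip_width: 0.554
grip_force: 59.0
now [ 428.7 -204.5  178. ] phi 79.2 t 2.95
428.5,-205.5,275,80 rows 3 [-0.01  0.   -0.97] turn z -0.018
637.9,-103.2,275,35 rows 3 [ 0.457  0.628 -0.   ] turn z 0.333
637.9,-103.2,275,35 rows 3 [ 0.604  0.488 -0.   ] turn z 0.333
637.9,-103.2,275,35 rows 3 [ 0.71   0.316 -0.   ] turn z 0.333
637.9,-103.2,189,35 rows 3 [0.   0.   0.86] turn z -0.0
```

```bash
python3 -m crank '[[0,0,-0.2,0,0,0,1],[0,0,-0.6,0,0,0,1],[0,0,-0.97,0,0,0,1],[0,0,-0.97,0,0,0,1]]' && python3 -m crank '[[0.45,0.63,0,0,0,0.333,1],[0.45,0.63,0,0,0,0.333,1],[0.45,0.63,0,0,0,0.333,1]]' && python3 -m crank '[[0.604,0.488,0,0,0,0.333,1],[0.604,0.488,0,0,0,0.333,1],[0.604,0.488,0,0,0,0.333,1]]' && python3 -m crank '[[0.71,0.316,0,0,0,0.31,1],[0.71,0.316,0,0,0,0.31,1],[0.71,0.316,0,0,0,0.31,1],[0.71,0.316,0,0,0,0.31,1],[0.71,0.316,0,0,0,0.31,1]]'; python3 plan.py 637.9,-103.2,189,35;python3 - <<'E'
from rig import *
import cv2,numpy as np
p,_=capture("wrist");q,_=capture("top")
cv2.imwrite("pics/a2.png",np.hstack([cv2.resize(p,(400,300)),cv2.resize(q[60:285,150:450],(400,300))])[:,:,::-1])
E
```

```text
time_s: 3.35
eef_pos: [429.2, -204.8, 278.0]
ee_rot: [0.004, 0.771, 0.637, 0.001]
force: [-0.7, -0.9, -2.0]
grip_width: 0.55
grip_force: 61.6
time_s: 3.65
eef_pos: [500.8, -170.5, 272.9]
ee_rot: [-0.0, 0.847, 0.531, 0.0]
force: [-0.6, 0.3, -2.0]
grip_width: 0.553
grip_force: 61.8
time_s: 3.95
eef_pos: [570.6, -137.5, 272.6]
ee_rot: [-0.0, 0.909, 0.417, -0.0]
force: [-0.4, 0.6, -2.0]
grip_width: 0.551
grip_force: 61.9
time_s: 4.45
eef_pos: [638.5, -106.5, 273.3]
ee_rot: [-0.0, 0.953, 0.303, -0.001]
force: [-0.0, -0.4, -1.4]
grip_width: 0.552
grip_force: 61.9
now [ 638.5 -106.5  273.3] phi 35.3 t 4.45
637.9,-103.2,189,35 rows 3 [ 0.014 -0.031  0.843] turn z 0.007
```

View pics/a2.png

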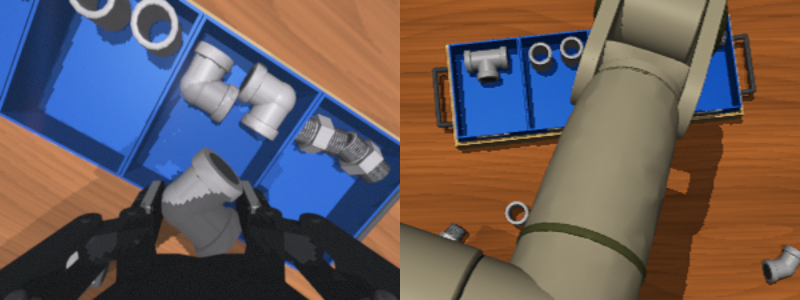

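The left half shows the elbow held between the pads at (200,200), above the empty near part of the elbow box. Now I'll lower it and release with a partial opening.

```bash
python3 -m crank '[[0.014,-0.031,0,0,0,0,1],[0.014,-0.031,0.4,0,0,0,1],[0.014,-0.031,0.7,0,0,0,1],[0.014,-0.031,0.84,0,0,0,1],[0.014,-0.031,0.84,0,0,0,1]]' && python3 -m crank '[[0,0,0,0,0,0,0.28],[0,0,0,0,0,0,0.28],[0,0,0,0,0,0,0.28],[0,0,0,0,0,0,0.28]]' && python3 -m crank '[[0,0,-0.2,0,0,0,0.28],[0,0,-0.6,0,0,0,0.28],[0,0,-0.9,0,0,0,0.28],[0,0,-0.9,0,0,0,0]]'; python3 plan.py 454.8,79.9,275,5 454.8,79.9,180,5; python3 - <<'E'
from rig import *
import cv2
p,_=capture("wrist");cv2.imwrite("pics/a3.png",cv2.resize(p,(400,300))[:,:,::-1])
E
```

```text
time_s: 5.05
eef_pos: [638.5, -102.5, 188.9]
ee_rot: [-0.001, 0.953, 0.303, -0.001]
force: [0.4, 0.4, -1.9]
grip_width: 0.552
grip_force: 62.8
time_s: 5.45
eef_pos: [638.8, -102.5, 190.5]
ee_rot: [0.0, 0.953, 0.303, 0.0]
force: [0.7, -0.2, -0.4]
grip_width: 0.721
grip_force: 0.0
time_s: 5.85
eef_pos: [639.4, -102.6, 284.9]
ee_rot: [0.003, 0.953, 0.303, 0.003]
force: [-0.4, 0.5, 0.2]
grip_width: 0.871
grip_force: 0.0
now [ 639.4 -102.6  284.9] phi 35.3 t 5.85
454.8,79.9,275,5 rows 3 [-0.151 -0.852  0.033] turn z 0.224
454.8,79.9,275,5 rows 3 [-0.298 -0.812  0.033] turn z 0.224
454.8,79.9,275,5 rows 3 [-0.436 -0.747  0.033] turn z 0.224
454.8,79.9,180,5 rows 3 [0.   0.   0.95] turn z -0.0
```

View pics/a3.png

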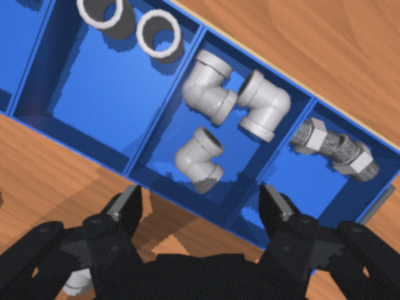

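The loose elbow lies flat in the near part of its box at (198,158). Coupling next.

```bash
python3 -m crank '[[-0.151,-0.852,0.033,0,0,0.224,0],[-0.151,-0.852,0.033,0,0,0.224,0],[-0.151,-0.852,0.033,0,0,0.224,0]]' && python3 -m crank '[[-0.298,-0.812,0.033,0,0,0.224,0],[-0.298,-0.812,0.033,0,0,0.224,0],[-0.298,-0.812,0.033,0,0,0.224,0]]' && python3 -m crank '[[-0.436,-0.747,0.033,0,0,0.224,0],[-0.436,-0.747,0.033,0,0,0.224,0],[-0.436,-0.747,0.033,0,0,0.224,0],[-0.436,-0.747,0.033,0,0,0.224,0],[-0.436,-0.747,0.033,0,0,0.224,0]]'; python3 plan.py 454.8,79.9,178,5
```

```text
time_s: 6.2
eef_pos: [574.7, -38.8, 275.1]
ee_rot: [-0.001, 0.976, 0.219, -0.002]
force: [0.9, -0.5, -0.4]
grip_width: 1.0
grip_force: 0.0
time_s: 6.5
eef_pos: [513.5, 21.5, 272.2]
ee_rot: [-0.001, 0.991, 0.132, -0.002]
force: [0.8, -0.6, -0.7]
grip_width: 1.001
grip_force: 0.0
time_s: 7.0
eef_pos: [455.2, 79.2, 269.9]
ee_rot: [0.0, 0.999, 0.044, 0.0]
force: [-0.3, 0.5, 0.5]
grip_width: 0.999
grip_force: 0.0
now [455.2  79.2 269.9] phi 5.0 t 7.0
454.8,79.9,178,5 rows 3 [-0.003 -0.008  0.919] turn z 0.0
```

```bash
python3 -m crank '[[0,-0.008,0.4,0,0,0,0],[0,-0.008,0.8,0,0,0,0],[0,-0.008,0.92,0,0,0,0],[0,-0.008,0.92,0,0,0,0]]' && python3 -m crank '[[0,0,0,0,0,0,1],[0,0,0,0,0,0,1],[0,0,0,0,0,0,1],[0,0,0,0,0,0,1],[0,0,0,0,0,0,1],[0,0,0,0,0,0,1],[0,0,0,0,0,0,1],[0,0,0,0,0,0,1]]' 50 && python3 -m crank '[[0,0,-0.2,0,0,0,1],[0,0,-0.6,0,0,0,1],[0,0,-0.98,0,0,0,1],[0,0,-0.98,0,0,0,1],[0,0,-0.98,0,0,0,1]]'; python3 plan.py 628.3,6.4,275,5 628.3,6.4,190,5
```

```text
time_s: 7.4
eef_pos: [454.4, 80.2, 176.9]
ee_rot: [-0.0, 0.999, 0.043, -0.001]
force: [-0.1, 0.3, 0.3]
grip_width: 1.002
grip_force: 0.0
time_s: 8.2
eef_pos: [454.4, 80.8, 179.2]
ee_rot: [0.0, 0.999, 0.044, 0.001]
force: [-2.3, -0.4, 10.2]
grip_width: 0.426
grip_force: 49.2
time_s: 8.7
eef_pos: [453.9, 80.8, 276.3]
ee_rot: [0.0, 0.999, 0.044, 0.001]
force: [0.1, 0.5, -1.7]
grip_width: 0.427
grip_force: 50.3
now [453.9  80.8 276.3] phi 5.0 t 8.7
628.3,6.4,275,5 rows 3 [0.836 0.447 0.007] turn z 0.0
628.3,6.4,275,5 rows 3 [0.836 0.447 0.007] turn z 0.0
628.3,6.4,190,5 rows 3 [0.   0.   0.85] turn z -0.0
```

```bash
python3 -m crank '[[0.836,0.447,0,0,0,0,1],[0.836,0.447,0,0,0,0,1],[0.836,0.447,0,0,0,0,1]]' && python3 -m crank '[[0.836,0.447,0,0,0,0,1],[0.836,0.447,0,0,0,0,1],[0.836,0.447,0,0,0,0,1],[0.836,0.447,0,0,0,0,1],[0.836,0.447,0,0,0,0,1]]';  python3 plan.py 628.3,6.4,189.5,5
```

```text
time_s: 9.0
eef_pos: [544.1, 41.5, 274.0]
ee_rot: [0.0, 0.999, 0.043, -0.0]
force: [-0.5, 0.8, -1.0]
grip_width: 0.427
grip_force: 50.4
time_s: 9.5
eef_pos: [627.6, 6.9, 274.8]
ee_rot: [-0.0, 0.999, 0.044, -0.001]
force: [0.1, -0.1, -1.7]
grip_width: 0.42
grip_force: 50.4
now [627.6   6.9 274.8] phi 5.0 t 9.5
628.3,6.4,189.5,5 rows 3 [0.006 0.005 0.853] turn z 0.001
```

```bash
python3 -m crank '[[0,0,0.4,0,0,0,1],[0,0,0.7,0,0,0,1],[0,0,0.85,0,0,0,1],[0,0,0.85,0,0,0,1]]' && python3 -m crank '[[0,0,0,0,0,0,0.38],[0,0,0,0,0,0,0.38],[0,0,0,0,0,0,0.38],[0,0,0,0,0,0,0.38]]' && python3 -m crank '[[0,0,-0.2,0,0,0,0.38],[0,0,-0.6,0,0,0,0.38],[0,0,-0.9,0,0,0,0.38],[0,0,-0.9,0,0,0,0]]'; python3 plan.py 417,187.5,275,-35 417,187.5,174,-35; python3 - <<'E'
from rig import *
import cv2
p,_=capture("wrist");cv2.imwrite("pics/a4.png",cv2.resize(p,(400,300))[:,:,::-1])
E
```

```text
time_s: 9.9
eef_pos: [627.8, 6.8, 189.7]
ee_rot: [-0.0, 0.999, 0.044, -0.001]
force: [0.2, 0.4, -1.0]
grip_width: 0.424
grip_force: 50.4
time_s: 10.3
eef_pos: [628.6, 6.3, 191.6]
ee_rot: [0.0, 0.999, 0.044, 0.001]
force: [0.2, 0.6, -1.0]
grip_width: 0.618
grip_force: 0.0
time_s: 10.7
eef_pos: [629.1, 6.3, 285.8]
ee_rot: [0.001, 0.999, 0.044, 0.004]
force: [-0.7, 0.4, 0.3]
grip_width: 0.77
grip_force: 0.0
now [629.1   6.3 285.8] phi 5.0 t 10.7
417,187.5,275,-35 rows 3 [-0.651 -0.664  0.036] turn z 0.296
417,187.5,275,-35 rows 3 [-0.787 -0.495  0.036] turn z 0.296
417,187.5,275,-35 rows 3 [-0.88  -0.3    0.036] turn z 0.296
417,187.5,174,-35 rows 3 [ 0.    -0.     0.505] turn z -0.0
417,187.5,174,-35 rows 3 [ 0.    -0.     0.505] turn z -0.0
```

View pics/a4.png

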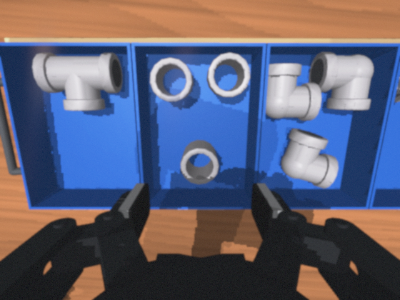

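The coupling stands upright in its box at (200,163), and the elbow is still good. Nipple next.

```bash
python3 -m crank '[[-0.651,-0.664,0.036,0,0,0.296,0],[-0.651,-0.664,0.036,0,0,0.296,0],[-0.651,-0.664,0.036,0,0,0.296,0]]' && python3 -m crank '[[-0.787,-0.495,0.036,0,0,0.296,0],[-0.787,-0.495,0.036,0,0,0.296,0],[-0.787,-0.495,0.036,0,0,0.296,0]]' && python3 -m crank '[[-0.88,-0.3,0.036,0,0,0.296,0],[-0.88,-0.3,0.036,0,0,0.296,0],[-0.88,-0.3,0.036,0,0,0.296,0],[-0.88,-0.3,0.036,0,0,0.296,0],[-0.88,-0.3,0.036,0,0,0.296,0]]'; python3 plan.py 417,187.5,175,-35; python3 - <<'E'
from rig import *
from h import *
i=camera_info("wrist");p,d=capture("wrist")
P=cloud(d,i["K"],i["camera_from_world"]);z=P[...,2]
m=((z>10)&(z<45)&(d>0)).astype(np.uint8);n,l,s,ce=cv2.connectedComponentsWithStats(m)
for k in range(1,n):
    if s[k,4]>300:print(s[k],cv2.minAreaRect(P[l==k][:,:2].astype(np.float32)),p[l==k].mean(0).round())
cv2.imwrite("pics/a5.png",cv2.resize(p,(400,300))[:,:,::-1])
E
```

```text
time_s: 11.05
eef_pos: [554.5, 69.6, 275.7]
ee_rot: [-0.0, 0.997, -0.072, -0.003]
force: [0.6, -0.3, -0.2]
grip_width: 1.0
grip_force: 0.0
time_s: 11.35
eef_pos: [484.2, 129.4, 272.7]
ee_rot: [0.0, 0.982, -0.187, -0.002]
force: [0.8, -0.7, -0.5]
grip_width: 1.0
grip_force: 0.0
time_s: 11.85
eef_pos: [417.4, 186.8, 270.0]
ee_rot: [-0.0, 0.954, -0.3, 0.0]
force: [0.1, 0.5, -0.7]
grip_width: 1.007
grip_force: 0.0
now [417.4 186.8 270. ] phi -34.9 t 11.85
417,187.5,175,-35 rows 3 [-0.007 -0.003  0.95 ] turn z 0.001
[ 135    0   64   32 1095] ((571.791748046875, 162.0087890625), (17.75088119506836, 28.293920516967773), 5.3853535652160645) [117. 101.  78.]
[ 437  135   83   61 3762] ((378.9522705078125, 56.75640869140625), (36.61389923095703, 36.13246154785156), 13.938847541809082) [69. 39. 86.]
[ 256  187   52   75 2948] ((416.9796447753906, 186.53079223632812), (36.9342041015625, 50.47591018676758), 53.69965744018555) [83. 82. 84.]
[ 349  286   43   72 1985] ((313.63836669921875, 177.63104248046875), (27.884963989257812, 52.02732849121094), 69.0702896118164) [35. 88. 87.]
[ 168  331   52   41 1111] ((372.03228759765625, 302.8622741699219), (43.87471389770508, 18.602840423583984), 34.39109802246094) [89. 88. 91.]
```

View pics/a5.png

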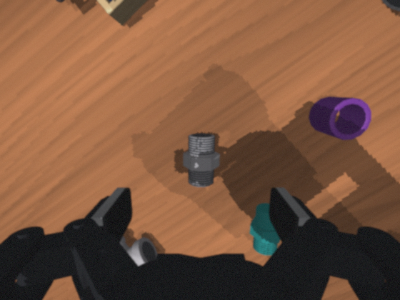

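The nipple is at (202,160), centred and aligned between the fingers. The measured (417,186.5), 37×50 mm, fits it. The turquoise one is clear of the fingers.

```bash
python3 -m crank '[[0,0,0.4,0,0,0,0],[0,0,0.8,0,0,0,0],[0,0,0.94,0,0,0.02,0],[0,0,0.94,0,0,0.02,0]]' && python3 -m crank '[[0,0,0,0,0,0,1],[0,0,0,0,0,0,1],[0,0,0,0,0,0,1],[0,0,0,0,0,0,1],[0,0,0,0,0,0,1],[0,0,0,0,0,0,1],[0,0,0,0,0,0,1],[0,0,0,0,0,0,1]]' 50 && python3 -m crank '[[0,0,-0.2,0,0,0,1],[0,0,-0.6,0,0,0,1],[0,0,-0.98,0,0,0,1],[0,0,-0.98,0,0,0,1],[0,0,-0.98,0,0,0,1]]'; python3 plan.py 647.5,-212.8,275,5
```

```text
time_s: 12.3
eef_pos: [416.5, 186.7, 174.3]
ee_rot: [0.001, 0.951, -0.308, -0.002]
force: [0.2, 0.1, 1.1]
grip_width: 1.002
grip_force: 0.0
time_s: 13.1
eef_pos: [416.6, 187.5, 177.3]
ee_rot: [-0.0, 0.952, -0.308, 0.001]
force: [-2.1, -1.1, 9.3]
grip_width: 0.399
grip_force: 48.8
time_s: 13.6
eef_pos: [416.1, 187.5, 274.5]
ee_rot: [-0.0, 0.952, -0.308, 0.001]
force: [0.3, -0.9, -1.7]
grip_width: 0.398
grip_force: 50.2
now [416.1 187.5 274.5] phi -35.8 t 13.6
647.5,-212.8,275,5 rows 3 [ 0.844  0.378 -0.001] turn z -0.181
647.5,-212.8,275,5 rows 3 [ 0.781  0.494 -0.001] turn z -0.181
647.5,-212.8,275,5 rows 3 [ 0.703  0.6   -0.001] turn z -0.181
647.5,-212.8,275,5 rows 3 [ 0.611  0.694 -0.001] turn z -0.181
647.5,-212.8,275,5 rows 3 [ 0.506  0.774 -0.001] turn z -0.181
```

```bash
python3 -m crank '[[0.844,0.378,0,0,0,-0.181,1],[0.844,0.378,0,0,0,-0.181,1],[0.844,0.378,0,0,0,-0.181,1]]' && python3 -m crank '[[0.781,0.494,0,0,0,-0.181,1],[0.781,0.494,0,0,0,-0.181,1],[0.781,0.494,0,0,0,-0.181,1]]' && python3 -m crank '[[0.703,0.6,0,0,0,-0.181,1],[0.703,0.6,0,0,0,-0.181,1],[0.703,0.6,0,0,0,-0.181,1]]' && python3 -m crank '[[0.611,0.694,0,0,0,-0.181,1],[0.611,0.694,0,0,0,-0.181,1],[0.611,0.694,0,0,0,-0.181,1]]' && python3 -m crank '[[0.506,0.774,0,0,0,-0.181,1],[0.506,0.774,0,0,0,-0.181,1],[0.506,0.774,0,0,0,-0.181,1],[0.506,0.774,0,0,0,-0.181,1],[0.506,0.774,0,0,0,-0.181,1]]'; python3 plan.py 647.5,-212.8,188,5; python3 - <<'E'
from rig import *
import cv2
p,_=capture("wrist");cv2.imwrite("pics/a6.png",cv2.resize(p,(400,300))[:,:,::-1])
E
```

```text
time_s: 13.9
eef_pos: [464.4, 103.8, 272.8]
ee_rot: [0.0, 0.97, -0.241, -0.0]
force: [-0.1, 1.2, -1.0]
grip_width: 0.394
grip_force: 50.2
time_s: 14.2
eef_pos: [510.3, 24.0, 272.7]
ee_rot: [0.0, 0.985, -0.172, -0.0]
force: [0.1, -0.4, -2.0]
grip_width: 0.399
grip_force: 50.3
time_s: 14.5
eef_pos: [556.1, -55.8, 272.5]
ee_rot: [0.0, 0.995, -0.101, -0.0]
force: [0.4, 0.6, -1.3]
grip_width: 0.395
grip_force: 50.3
time_s: 14.8
eef_pos: [602.0, -135.6, 272.3]
ee_rot: [0.0, 1.0, -0.03, -0.0]
force: [0.6, 1.2, -1.9]
grip_width: 0.401
grip_force: 50.4
time_s: 15.3
eef_pos: [647.0, -211.3, 273.3]
ee_rot: [-0.001, 0.999, 0.043, -0.001]
force: [-0.1, 0.7, -0.9]
grip_width: 0.403
grip_force: 50.4
now [ 647.  -211.3  273.3] phi 4.9 t 15.3
647.5,-212.8,188,5 rows 3 [0.004 0.016 0.853] turn z -0.001
```

View pics/a6.png

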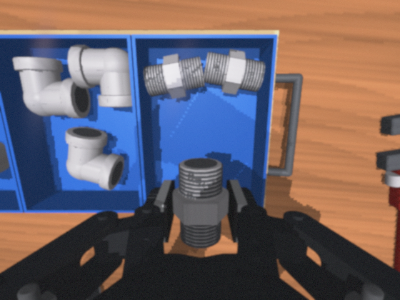

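The nipple is held by its collar at (200,200), over the near part of the nipple box. I'll lower and release it.

```bash
python3 -m crank '[[0,0.016,0.4,0,0,0,1],[0,0.016,0.7,0,0,0,1],[0,0.016,0.85,0,0,0,1],[0,0.016,0.85,0,0,0,1]]' && python3 -m crank '[[0,0,0,0,0,0,0.4],[0,0,0,0,0,0,0.4],[0,0,0,0,0,0,0.4],[0,0,0,0,0,0,0.4]]' && python3 -m crank '[[0,0,-0.2,0,0,0,0.4],[0,0,-0.6,0,0,0,0.4],[0,0,-0.9,0,0,0,0.4],[0,0,-0.9,0,0,0,0]]'; python3 plan.py 500,100,275,45 373,330,275,86; python3 - <<'E'
from rig import *
import cv2
p,_=capture("wrist");cv2.imwrite("pics/a7.png",cv2.resize(p,(400,300))[:,:,::-1])
E
```

```text
time_s: 15.75
eef_pos: [647.2, -213.5, 187.9]
ee_rot: [-0.001, 0.999, 0.043, -0.001]
force: [-0.3, 0.1, -1.7]
grip_width: 0.399
grip_force: 50.6
time_s: 16.15
eef_pos: [647.5, -214.6, 189.8]
ee_rot: [0.0, 0.999, 0.043, 0.0]
force: [-0.9, -1.4, 1.2]
grip_width: 0.603
grip_force: 0.0
time_s: 16.55
eef_pos: [647.9, -214.8, 284.6]
ee_rot: [0.002, 0.999, 0.043, 0.004]
force: [0.3, -0.3, 0.0]
grip_width: 0.756
grip_force: 0.0
now [ 647.9 -214.8  284.6] phi 4.9 t 16.55
500,100,275,45 rows 3 [-0.301 -0.816  0.024] turn z -0.223
500,100,275,45 rows 3 [-0.155 -0.856  0.024] turn z -0.223
500,100,275,45 rows 3 [-0.003 -0.87   0.024] turn z -0.223
500,100,275,45 rows 3 [ 0.148 -0.857  0.024] turn z -0.223
373,330,275,86 rows 3 [ 0.243 -0.841 -0.   ] turn z -0.304
373,330,275,86 rows 3 [ 0.435 -0.76  -0.   ] turn z -0.304
373,330,275,86 rows 3 [ 0.602 -0.636 -0.   ] turn z -0.304
```

View pics/a7.png

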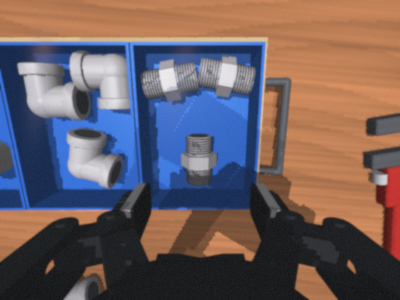

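The nipple lies in its box at (200,160). The tee is last.

```bash
python3 -m crank '[[-0.301,-0.816,0.024,0,0,-0.223,0],[-0.301,-0.816,0.024,0,0,-0.223,0],[-0.301,-0.816,0.024,0,0,-0.223,0]]' && python3 -m crank '[[-0.155,-0.856,0.024,0,0,-0.223,0],[-0.155,-0.856,0.024,0,0,-0.223,0],[-0.155,-0.856,0.024,0,0,-0.223,0]]' && python3 -m crank '[[0,-0.87,0.024,0,0,-0.223,0],[0,-0.87,0.024,0,0,-0.223,0],[0,-0.87,0.024,0,0,-0.223,0]]' && python3 -m crank '[[0.148,-0.857,0.024,0,0,-0.223,0],[0.148,-0.857,0.024,0,0,-0.223,0],[0.148,-0.857,0.024,0,0,-0.223,0]]' && python3 -m crank '[[0.243,-0.841,0,0,0,-0.304,0],[0.243,-0.841,0,0,0,-0.304,0],[0.243,-0.841,0,0,0,-0.304,0]]' && python3 -m crank '[[0.435,-0.76,0,0,0,-0.304,0],[0.435,-0.76,0,0,0,-0.304,0],[0.435,-0.76,0,0,0,-0.304,0]]' && python3 -m crank '[[0.602,-0.636,0,0,0,-0.304,0],[0.602,-0.636,0,0,0,-0.304,0],[0.602,-0.636,0,0,0,-0.304,0],[0.602,-0.636,0,0,0,-0.304,0],[0.602,-0.636,0,0,0,-0.304,0]]' | grep pos; python3 plan.py 373,330,177,86; python3 - <<'E'
from rig import *
from h import *
i=camera_info("wrist");p,d=capture("wrist")
P=cloud(d,i["K"],i["camera_from_world"]);z=P[...,2]
m=((z>10)&(z<45)&(d>0)).astype(np.uint8);n,l,s,ce=cv2.connectedComponentsWithStats(m)
for k in range(1,n):
    if s[k,4]>300:print(s[k],cv2.minAreaRect(P[l==k][:,:2].astype(np.float32)),p[l==k].mean(0).round())
cv2.imwrite("pics/a8.png",cv2.resize(p,(400,300))[:,:,::-1])
E
```

```text
time_s: 16.9
eef_pos: [609.1, -132.1, 275.5]
ee_rot: [-0.001, 0.991, 0.132, -0.002]
force: [-0.3, -0.6, 0.4]
grip_width: 1.0
grip_force: 0.0
time_s: 17.2
eef_pos: [572.1, -54.1, 273.4]
ee_rot: [-0.001, 0.976, 0.218, -0.001]
force: [0.0, -0.8, 1.3]
grip_width: 1.0
grip_force: 0.0
time_s: 17.5
eef_pos: [535.6, 24.2, 271.2]
ee_rot: [-0.001, 0.953, 0.302, -0.001]
force: [-0.0, -0.2, -0.5]
grip_width: 1.004
grip_force: 0.0
time_s: 17.8
eef_pos: [498.8, 102.4, 268.9]
ee_rot: [-0.0, 0.923, 0.384, -0.001]
force: [0.2, -0.7, 0.9]
grip_width: 0.997
grip_force: 0.0
time_s: 18.1
eef_pos: [456.7, 178.7, 269.2]
ee_rot: [-0.0, 0.871, 0.492, -0.0]
force: [0.5, -0.0, 0.2]
grip_width: 1.002
grip_force: 0.0
time_s: 18.4
eef_pos: [414.7, 255.2, 269.3]
ee_rot: [-0.0, 0.806, 0.592, -0.0]
force: [-0.3, -1.0, -0.2]
grip_width: 1.003
grip_force: 0.0
eef_pos: [374.0, 329.2, 269.4]
now [374.  329.2 269.4] phi 85.9 t 18.9
373,330,177,86 rows 3 [ 0.008 -0.011  0.924] turn z -0.003
[ 522   62   38   85 2366] ((552.0938110351562, 392.879150390625), (24.4894962310791, 53.92422866821289), 9.128341674804688) [203. 201. 200.]
[ 236  171   77  103 5742] ((370.7809753417969, 330.7127380371094), (67.46504974365234, 51.317317962646484), 87.57720947265625) [125. 123. 126.]
```

View pics/a8.png

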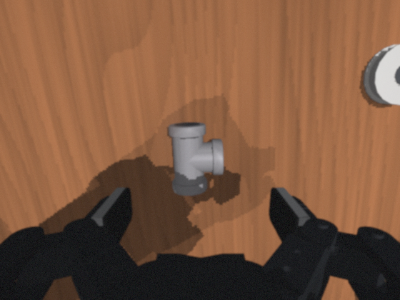

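The tee is at (195,158), aligned between the fingers. Measured (370.8,330.7), 67×51 mm, so I'll grip it.

```bash
python3 -m crank '[[0.014,-0.018,0.4,0,0,-0.025,0],[0.014,-0.018,0.8,0,0,-0.025,0],[0.014,-0.018,0.92,0,0,-0.025,0],[0.014,-0.018,0.92,0,0,-0.025,0]]' && python3 -m crank '[[0,0,0,0,0,0,1],[0,0,0,0,0,0,1],[0,0,0,0,0,0,1],[0,0,0,0,0,0,1],[0,0,0,0,0,0,1],[0,0,0,0,0,0,1],[0,0,0,0,0,0,1],[0,0,0,0,0,0,1]]' 60 && python3 -m crank '[[0,0,-0.2,0,0,0,1],[0,0,-0.6,0,0,0,1],[0,0,-0.98,0,0,0,1],[0,0,-0.98,0,0,0,1],[0,0,-0.98,0,0,0,1]]'; python3 plan.py 618.7,116,275,5
```

```text
time_s: 19.35
eef_pos: [371.4, 331.2, 176.6]
ee_rot: [-0.0, 0.725, 0.689, -0.001]
force: [0.9, -0.4, 0.9]
grip_width: 0.998
grip_force: 0.0
time_s: 20.15
eef_pos: [371.7, 332.2, 179.3]
ee_rot: [0.001, 0.724, 0.69, 0.002]
force: [1.2, -1.4, 7.5]
grip_width: 0.553
grip_force: 61.1
time_s: 20.65
eef_pos: [370.7, 331.8, 276.1]
ee_rot: [0.0, 0.724, 0.69, 0.001]
force: [-0.3, -0.7, -2.2]
grip_width: 0.551
grip_force: 62.8
now [370.7 331.8 276.1] phi 87.2 t 20.65
618.7,116,275,5 rows 4 [-0.509  0.646  0.003] turn z 0.457
618.7,116,275,5 rows 4 [-0.25   0.783  0.003] turn z 0.457
618.7,116,275,5 rows 4 [0.041 0.821 0.003] turn z 0.457
618.7,116,275,5 rows 4 [0.327 0.754 0.003] turn z 0.457
```

```bash
python3 -m crank '[[-0.509,0.646,0,0,0,0.457,1],[-0.509,0.646,0,0,0,0.457,1],[-0.509,0.646,0,0,0,0.457,1],[-0.509,0.646,0,0,0,0.457,1]]' && python3 -m crank '[[-0.25,0.783,0,0,0,0.457,1],[-0.25,0.783,0,0,0,0.457,1],[-0.25,0.783,0,0,0,0.457,1],[-0.25,0.783,0,0,0,0.457,1]]' && python3 -m crank '[[0.041,0.821,0,0,0,0.457,1],[0.041,0.821,0,0,0,0.457,1],[0.041,0.821,0,0,0,0.457,1],[0.041,0.821,0,0,0,0.457,1]]' && python3 -m crank '[[0.327,0.754,0,0,0,0.457,1],[0.327,0.754,0,0,0,0.457,1],[0.327,0.754,0,0,0,0.457,1],[0.327,0.754,0,0,0,0.457,1],[0.327,0.754,0,0,0,0.457,1],[0.327,0.754,0,0,0,0.457,1]]'; python3 plan.py 618.7,116,189,5; python3 - <<'E'
from rig import *
import cv2
p,_=capture("wrist");cv2.imwrite("pics/a9.png",cv2.resize(p,(400,300))[:,:,::-1])
E
```

```text
time_s: 21.05
eef_pos: [433.1, 277.2, 274.0]
ee_rot: [-0.0, 0.836, 0.548, -0.001]
force: [-0.8, 0.1, -2.1]
grip_width: 0.553
grip_force: 62.7
time_s: 21.45
eef_pos: [494.7, 223.8, 274.4]
ee_rot: [-0.0, 0.92, 0.392, -0.001]
force: [-0.2, 1.4, -2.1]
grip_width: 0.553
grip_force: 62.9
time_s: 21.85
eef_pos: [556.5, 170.2, 274.7]
ee_rot: [-0.0, 0.975, 0.222, -0.001]
force: [-0.2, -0.8, -1.8]
grip_width: 0.552
grip_force: 63.0
time_s: 22.45
eef_pos: [618.2, 117.0, 275.5]
ee_rot: [-0.0, 0.999, 0.045, -0.0]
force: [-0.6, -0.1, -1.8]
grip_width: 0.551
grip_force: 62.9
now [618.2 117.  275.5] phi 5.2 t 22.45
618.7,116,189,5 rows 3 [0.004 0.01  0.865] turn z 0.004
```

View pics/a9.png

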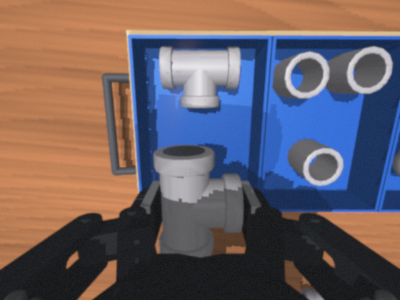

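The tee is held level at (195,200), its run lined up with the near part of the tee box. Lower, release, back off.

```bash
python3 -m crank '[[0.01,0.01,0.3,0,0,0,1],[0.01,0.01,0.55,0,0,0,1],[0.01,0.01,0.75,0,0,0,1],[0.01,0.01,0.86,0,0,0,1],[0.01,0.01,0.86,0,0,0,1]]' && python3 -m crank '[[0,0,0,0,0,0,0.28],[0,0,0,0,0,0,0.28],[0,0,0,0,0,0,0.28],[0,0,0,0,0,0,0.28]]' && python3 -m crank '[[0,0,-0.2,0,0,0,0.28],[0,0,-0.6,0,0,0,0.28],[0,0,-1,0,0,0,0.28],[0,0,-1,0,0,0,0]]' && python3 -m crank '[[-1,0,-0.3,0,0,0,0],[-1,0,-0.3,0,0,0,0],[-1,0,-0.3,0,0,0,0]]' && python3 -m crank '[[-1,-0.9,-0.3,0,0,0,0],[-1,-0.9,-0.3,0,0,0,0],[-1,-0.9,-0.3,0,0,0,0],[-1,-0.9,-0.3,0,0,0,0]]' && python3 -m crank '[[-0.5,-1,0,0,0,0,0],[-0.5,-1,0,0,0,0,0],[-0.5,-1,0,0,0,0,0],[-0.5,-1,0,0,0,0,0],[-0.5,-1,0,0,0,0,0]]'; python3 - <<'E'
from rig import *
from h import *
i=camera_info("top");p,d=capture("top")
P=cloud(d,i["K"],i["camera_from_world"])
for n,(u,v) in dict(tee=(213,140),coup=(265,130),elbow=(315,130),nip=(370,125)).items():
    q=P[v-22:v+22,u-20:u+20].reshape(-1,3);print(n,"zmax",np.percentile(q[:,2],97).round(1))
cv2.imwrite("pics/end.png",cv2.resize(p[60:285,60:480],(800,428))[:,:,::-1])
E
```

```text
time_s: 23.0
eef_pos: [619.7, 115.4, 189.1]
ee_rot: [-0.0, 0.999, 0.044, -0.0]
force: [0.7, 0.1, -1.0]
grip_width: 0.553
grip_force: 61.7
time_s: 23.4
eef_pos: [620.0, 115.0, 189.9]
ee_rot: [0.0, 0.999, 0.043, 0.0]
force: [0.2, -0.2, 0.2]
grip_width: 0.717
grip_force: 0.0
time_s: 23.8
eef_pos: [620.7, 115.1, 295.6]
ee_rot: [0.0, 0.999, 0.043, 0.005]
force: [-0.2, 0.0, -0.7]
grip_width: 0.869
grip_force: 0.0
time_s: 24.1
eef_pos: [516.5, 106.6, 319.9]
ee_rot: [-0.0, 0.999, 0.043, -0.001]
force: [0.9, 1.0, -0.7]
grip_width: 0.996
grip_force: 0.0
time_s: 24.5
eef_pos: [410.7, 189.4, 350.5]
ee_rot: [-0.0, 0.999, 0.045, 0.001]
force: [0.5, 0.4, 0.0]
grip_width: 1.0
grip_force: 0.0
time_s: 25.0
eef_pos: [355.4, 282.3, 349.3]
ee_rot: [0.0, 0.999, 0.043, 0.0]
force: [0.5, 0.3, -0.6]
grip_width: 0.998
grip_force: 0.0
tee zmax 49.1
coup zmax 48.8
elbow zmax 52.3
nip zmax 51.9
```

View pics/end.png

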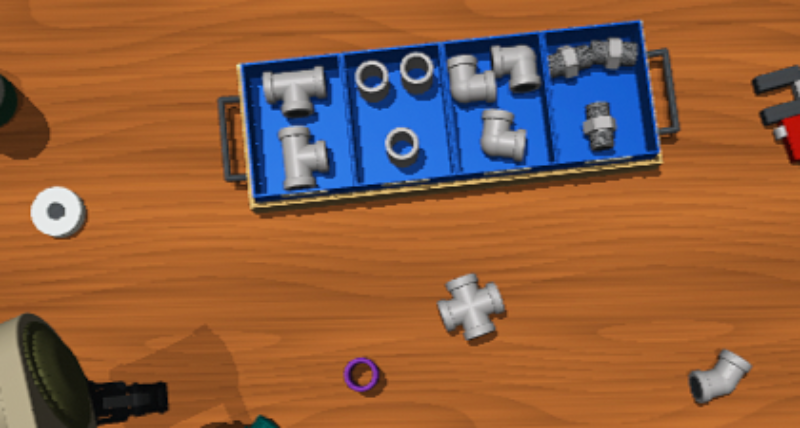

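All four fittings lie in the near parts of their boxes: tee (302,157), coupling (402,144), elbow (503,135), nipple (600,126). The cross (470,307) and the bend (718,377) are untouched, and the arm is clear.

```bash
python3 -c "
from rig import ticket;print(ticket.finish_job())"
```

```text
the job is handed in; nothing more can be done
None
```

The elbow, tee, coupling and hex nipple are each down inside their own box, the cross and the 45-degree bend were left where they lay, and the job was handed in at about 25 s.

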